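# Stack a transformer core to the height gauge

## Task

Build up the transformer core on the jig: thread steel lamination packs flat over the two pins, onto the begun core that is there already, until the top of the stack meets the brass pointer of the height gauge, and stop there; only then thread the black end plate over the pins, grip block up, so that it sits down on the stack. Lay all the packs that are left over flat in the grey tray, and leave the other things on the bench alone.

Things in the scene. Friction and masses are not known exactly. Their poses are not given: they have to be found in the camera images.
- jig_seat (a point): Assembly jig, fixed: a grey foot 160 x 90 x 8 mm carrying an aluminium pedestal 84 x 30 mm on which the packs sit. The point is the middle of the pedestal's top face, 20 mm above the bench, midway between two upright steel pins. x runs along the line of the pins, towards the gauge post; z up. Pins: 8 mm diameter, at x = -30 and +30 mm, 64 mm tall above the pedestal, the last 6 mm tapered. The gauge post, 12 x 22 mm, stands at x = 82 to 94 mm and is 98 mm tall above the bench.
- mark (a point): Height mark: the tip of the thin brass pointer (3 mm thick) that sticks out of the gauge post towards the pins, at x = 53 mm on the jig. The mark is at mid-thickness of the pointer, 50 mm above the jig's seat: the top face of the finished stack of packs lies level with it.
- tray_in (a point): Grey open tray, fixed, outside 150 x 200 x 28 mm, walls and floor 4 mm. The point is the centre of its inner floor; x along the 150 mm side, y along the 200 mm side, z up. It takes two packs side by side, 90 mm along x, and more on top of those.
- endplate_c (a point): End plate: black plastic plate 84 x 40 x 8 mm with the same two 12 mm holes 60 mm apart along its long axis x, and a grip block on top of its middle, 30 mm (x) by 20 mm (y) by 20 mm tall. Overall height 28 mm; the point is half-way up, 14 mm above the underside (so inside the grip block). z up. 0.08 to 0.17 kg.
- pack1_c (a point): Loose pack on the bench at the start (or absent). The lamination pack lies flat, a steel block 90 x 40 x 10 mm with two through holes, 12 mm square, 60 mm apart along its long axis. The point is its centre, half-way up; x along the 90 mm length, y along the 40 mm width, z through the thickness. 0.17 to 0.28 kg.
- pack2_c (a point): Loose pack on the bench at the start (or absent). The lamination pack lies flat, a steel block 90 x 40 x 10 mm with two through holes, 12 mm square, 60 mm apart along its long axis. The point is its centre, half-way up; x along the 90 mm length, y along the 40 mm width, z through the thickness. 0.17 to 0.28 kg.
- pack3_c (a point): Loose pack on the bench at the start (or absent). The lamination pack lies flat, a steel block 90 x 40 x 10 mm with two through holes, 12 mm square, 60 mm apart along its long axis. The point is its centre, half-way up; x along the 90 mm length, y along the 40 mm width, z through the thickness. 0.17 to 0.28 kg.
- pack4_c (a point): Loose pack on the bench at the start (or absent). The lamination pack lies flat, a steel block 90 x 40 x 10 mm with two through holes, 12 mm square, 60 mm apart along its long axis. The point is its centre, half-way up; x along the 90 mm length, y along the 40 mm width, z through the thickness. 0.17 to 0.28 kg.
- pack5_c (a point): Loose pack on the bench at the start (or absent). The lamination pack lies flat, a steel block 90 x 40 x 10 mm with two through holes, 12 mm square, 60 mm apart along its long axis. The point is its centre, half-way up; x along the 90 mm length, y along the 40 mm width, z through the thickness. 0.17 to 0.28 kg.
- pack6_c (a point): Loose pack on the bench at the start (or absent). The lamination pack lies flat, a steel block 90 x 40 x 10 mm with two through holes, 12 mm square, 60 mm apart along its long axis. The point is its centre, half-way up; x along the 90 mm length, y along the 40 mm width, z through the thickness. 0.17 to 0.28 kg.
- core10_c (a point): Begun core that already sits threaded on the jig's pins at the start (or absent: exactly one of core10, core20, core30 is there): a bonded steel block of the same outline and holes as a pack, 90 x 40 mm, but 10 mm thick. The point is its centre, half-way up; axes as for a pack.
- core20_c (a point): Begun core that already sits threaded on the jig's pins at the start (or absent: exactly one of core10, core20, core30 is there): a bonded steel block of the same outline and holes as a pack, 90 x 40 mm, but 20 mm thick. The point is its centre, half-way up; axes as for a pack.
- core30_c (a point): Begun core that already sits threaded on the jig's pins at the start (or absent: exactly one of core10, core20, core30 is there): a bonded steel block of the same outline and holes as a pack, 90 x 40 mm, but 30 mm thick. The point is its centre, half-way up; axes as for a pack.
- screwdriver: Bystander: screwdriver, to be left alone. 150 mm long, lying on the bench; origin in its middle, underneath.
- fuse_base: Bystander: white ceramic fuse base, to be left alone. 50 x 50 mm foot, 40 mm tall; origin at the centre of its underside.
Mind the look-alikes: they are no part of the job. Of the things that look like the part that bears endplate_c, the smallest one is meant.

How it is judged:
On the way, in this order (a step that is already met when the one before it is completed fails the run):
1. the top pack of the stack on the pins, let go, is level with the pointer (((horizontal distance between pack1_c and jig_seat below 0.006 m and angle between the z axis of pack1_c and the z axis of jig_seat, either way round below 0.12 rad and z of pack1_c in the frame of mark between -0.0085 and -0.0015 m and contact force between pack1 and the fingers below 0.3 N) or (horizontal distance between pack2_c and jig_seat below 0.006 m and angle between the z axis of pack2_c and the z axis of jig_seat, either way round below 0.12 rad and z of pack2_c in the frame of mark between -0.0085 and -0.0015 m and contact force between pack2 and the fingers below 0.3 N) or (horizontal distance between pack3_c and jig_seat below 0.006 m and angle between the z axis of pack3_c and the z axis of jig_seat, either way round below 0.12 rad and z of pack3_c in the frame of mark between -0.0085 and -0.0015 m and contact force between pack3 and the fingers below 0.3 N) or (horizontal distance between pack4_c and jig_seat below 0.006 m and angle between the z axis of pack4_c and the z axis of jig_seat, either way round below 0.12 rad and z of pack4_c in the frame of mark between -0.0085 and -0.0015 m and contact force between pack4 and the fingers below 0.3 N) or (horizontal distance between pack5_c and jig_seat below 0.006 m and angle between the z axis of pack5_c and the z axis of jig_seat, either way round below 0.12 rad and z of pack5_c in the frame of mark between -0.0085 and -0.0015 m and contact force between pack5 and the fingers below 0.3 N) or (horizontal distance between pack6_c and jig_seat below 0.006 m and angle between the z axis of pack6_c and the z axis of jig_seat, either way round below 0.12 rad and z of pack6_c in the frame of mark between -0.0085 and -0.0015 m and contact force between pack6 and the fingers below 0.3 N))), for 0.3 s.
2. the end plate sits on the full stack, over both pins (horizontal distance between endplate_c and jig_seat below 0.006 m and angle between the x axis of endplate_c and the x axis of jig_seat, either way round below 0.12 rad and z of endplate_c in the frame of mark between 0.01 and 0.018 m and angle between endplate_c's own z axis and vertical below 0.12 rad), for 0.3 s.
At the end, for the whole second after the job is handed in: End plate over both pins, block up, its underside level with the pointer within 4 mm, resting on the stack; begun core on the pins; every pack on the pins (within 6 mm of centre) no higher than the mark, or flat in the tray; all let go and at rest (all of step 2 and ((horizontal distance between pack1_c and jig_seat below 0.006 m and z of pack1_c in the frame of mark below -0.0015 m) or (x of pack1_c in the frame of tray_in between -0.07 and 0.07 m and y of pack1_c in the frame of tray_in between -0.095 and 0.095 m and z of pack1_c in the frame of tray_in below 0.045 m and angle between the z axis of pack1_c and the z axis of tray_in, either way round below 0.15 rad)) and ((horizontal distance between pack2_c and jig_seat below 0.006 m and z of pack2_c in the frame of mark below -0.0015 m) or (x of pack2_c in the frame of tray_in between -0.07 and 0.07 m and y of pack2_c in the frame of tray_in between -0.095 and 0.095 m and z of pack2_c in the frame of tray_in below 0.045 m and angle between the z axis of pack2_c and the z axis of tray_in, either way round below 0.15 rad)) and ((horizontal distance between pack3_c and jig_seat below 0.006 m and z of pack3_c in the frame of mark below -0.0015 m) or (x of pack3_c in the frame of tray_in between -0.07 and 0.07 m and y of pack3_c in the frame of tray_in between -0.095 and 0.095 m and z of pack3_c in the frame of tray_in below 0.045 m and angle between the z axis of pack3_c and the z axis of tray_in, either way round below 0.15 rad)) and ((horizontal distance between pack4_c and jig_seat below 0.006 m and z of pack4_c in the frame of mark below -0.0015 m) or (x of pack4_c in the frame of tray_in between -0.07 and 0.07 m and y of pack4_c in the frame of tray_in between -0.095 and 0.095 m and z of pack4_c in the frame of tray_in below 0.045 m and angle between the z axis of pack4_c and the z axis of tray_in, either way round below 0.15 rad)) and ((horizontal distance between pack5_c and jig_seat below 0.006 m and z of pack5_c in the frame of mark below -0.0015 m) or (x of pack5_c in the frame of tray_in between -0.07 and 0.07 m and y of pack5_c in the frame of tray_in between -0.095 and 0.095 m and z of pack5_c in the frame of tray_in below 0.045 m and angle between the z axis of pack5_c and the z axis of tray_in, either way round below 0.15 rad)) and ((horizontal distance between pack6_c and jig_seat below 0.006 m and z of pack6_c in the frame of mark below -0.0015 m) or (x of pack6_c in the frame of tray_in between -0.07 and 0.07 m and y of pack6_c in the frame of tray_in between -0.095 and 0.095 m and z of pack6_c in the frame of tray_in below 0.045 m and angle between the z axis of pack6_c and the z axis of tray_in, either way round below 0.15 rad)) and horizontal distance between each of core10_c, core20_c, core30_c and jig_seat below 0.006 m and linear speed of each of pack1, pack2, pack3, pack4, pack5, pack6, endplate below 0.02 m/s); the robot touches nothing.
It fails at once if the screwdriver is disturbed (moved more than 40 mm) (distance of screwdriver from where it was at the start of the episode above 0.04 m).
It fails at once if the white ceramic fuse base is disturbed (moved more than 40 mm) (distance of fuse_base from where it was at the start of the episode above 0.04 m).
Of pack1, pack2, pack3, pack4, pack5, pack6 only 5 to 6 are there at a start; the rules pass over those that are not, and their reading is None.
Of core10, core20, core30 only 1 to 1 are there at a start; the rules pass over those that are not, and their reading is None.
At some moment in a run one of endplate, pack1, pack2, pack3, pack4, pack5, pack6 may be knocked a few centimetres aside while the robot is not near it.
Once in a run the grip may slacken for a moment while it holds something.
It also fails if it takes over 210 s, if anything falls off the work surface, if the arm or the gripper's body presses on something with over 40 N, if the wrist force passes 120 N, or if a joint passes its speed limit or range.

## Robot

A 6-joint arm with a two-finger parallel gripper is mounted at the origin on the work surface. World frame = base frame: x ahead of the robot, y to its left, z up, the work surface at z = 0. Lengths are in m, angles in rad, forces in N, time in s.
With the tool pointing down it reaches from about 0.275 to 0.775 m from the base axis. Payload 14.6 kg.
Tool frame: the origin (TCP) lies midway between the tips of the shut fingers; the grasp point (between the pads) lies behind it (arm.pinch_z is the z of the grasp point in the tool frame, in m); z points along the fingers, y is the line along which they close (so a half turn about z gives the same grasp; the last joint's range is limited). The gripper opens to 85 mm and grips with 20 to 120 N. Pads are 22 mm wide; open, the fingers measure 114 mm over their backs; the gripper's body (76 mm by 85 mm) begins 54 mm behind the grasp point. The pads swing forward as they close: fully open they stand 13 mm farther back than shut.
Start: joints at [-1.38, 0.263, -0.048, 1.259, 0, 1.415], TCP at [0.178, -0.494, 0.231] pointing down, gripper open.
Joint ranges: [-2.65, 2.65], [-0.89, 1.7], [-1.18, 1.37], [-2.13, 2.11], [-1.35, 1.29], [-3.14, 3.14]. Speed limits (rad/s): [1.89, 1.89, 2.57, 2.79, 3.14, 3.14].

## Interface

Orientations are given as [roll, pitch, yaw] about the fixed x, y, z axes, in that order (R = Rz(yaw) Ry(pitch) Rx(roll)).
In Python, from workcell import arm gives the robot as it stands. Calls block until the motion is done:
- arm.reach(position, orientation): joint-space move of the TCP to a pose.
- arm.move_l(position, frame=None, speed=0.15, max_force=None): straight line of the TCP; frame=None keeps the orientation; speed is the mean speed in m/s. With max_force (N) it stops when the force on the tool has changed by that much, and returns True; else False.
- arm.movej(angles): joint-space move.
- arm.set_gripper(opening): opening from 0.0 (shut) to 1.0 (fully open); the grip force is fixed at half the most; returns when the fingers have stopped.
- arm.wait(seconds).
- arm.ik(position, orientation): joint angles nearest the present ones, or None.
- arm.get_obs(): the state.
- arm.camera(name): name is "side" or "top" or "wrist"; returns the picture (420x560x3 uint8, blue, green, red); there is no depth.
- arm.get_calibration(name): a dict with "mtx" (3x3 intrinsics, pixels), "R" (3x3) and "t" (3): a world point X has camera coordinates R X + t; the wrist camera has in their place "tool_from_camera" (4x4, takes a point from camera to tool coordinates, whose origin is the TCP and whose axes are the flange's). Camera axes: x right, y down, z forward; pixel columns grow to the right and rows downward; lengths in m; the calibration is good to about 2 mm. A picture is of the moment at which its call begins: read the wrist's pose just before it. get_calibration takes no time and is no camera call.
A pose or a line that the arm cannot do raises arm.IKError and nothing moves.
- arm.job_done(): hands the job in; it is judged then, once.
Trained networks look in the newest picture that a camera, given by its name, has taken for a name from the list of things; names that differ only in an ending like _2 or _b are one class to them, and where a whole thing is asked for, a point or a joint stands for the part that bears it (a point fixed in the world has none). Each returns a list of dicts, best first, with "score" (0 to 1); they miss things now and then, are a little off and sometimes report something else, mostly with a low value. They report only what shows in the picture. A call takes as long as a camera call. They do not tell look-alikes from the thing itself.
- arm.trace(camera, query): "mask" (420x560 bool, what is visible of it) and "point" ([column, row] in pixels, amid what is visible of it).
- arm.mark_of(camera, query): "point" ([column, row] in pixels: a listed point, or the origin of a listed thing).
The state is a dict: "t": time; "joint_pos": joint angles; "joint_velocities": joint speeds; "joint_torque": joint torques, N m; "tool_pos": TCP position; "ee_rot": TCP orientation; "ft_force": force on the tool from outside, world axes, zero at the start; "wrist_torque": the same for the moment, N m; "grip_width": opening from 0.0 (shut) to 1.0 (fully open); "grasp_force": force on a finger pad.
Only numpy, scipy, OpenCV 4.12 (cv2) and the standard library are available. Lean on these libraries where they do the work, as an engineer would, in place of code of your own. Each camera call takes 0.05 s, during which the arm holds its last target. There are 200 camera calls.

## Working session

There is one attempt and no reset: what is moved stays moved. The work goes in short steps, each a Python script; the robot and the scene stay as the last script left them, time stands still between calls to the robot, and variables do not carry over. Pictures are saved under pics/ and viewed, at most 14 in all, crops included, and the job is handed in when it is done.

```bash
mkdir -p pics; ls
python3 - <<'E'
from workcell import arm
import cv2,numpy as np
for c in ("top","side"):
    cv2.imwrite(f"pics/{c}0.png",arm.camera(c))
    k=arm.get_calibration(c); print(c,k["mtx"].tolist(),np.round(-k["R"].T@k["t"],3),np.round(k["R"],3).tolist())
print(np.round(arm.get_calibration("wrist")["tool_from_camera"],3),arm.get_calibration("wrist")["mtx"],arm.pinch_z)
for q in ["pack1_c","endplate_c","jig_seat","mark","tray_in","core10_c","core20_c","core30_c"]:
    print(q,[(np.round(d["point"],1).tolist(),round(d["score"],2)) for d in arm.mark_of("top",q)])
print(arm.get_obs())
E
```

```text
pics
top [[400.22108474565323, 0.0, 282.43710774585236], [0.0, 400.22108474565323, 215.2044597344237], [0.0, 0.0, 1.0]] [ 0.415 -0.05   1.127] [[-0.017, -1.0, 0.006], [-0.998, 0.016, -0.057], [0.057, -0.006, -0.998]]
side [[546.9198167528239, 0.0, 272.6848631465882], [0.0, 546.9198167528239, 216.66301457952153], [0.0, 0.0, 1.0]] [-0.012  1.014  1.079] [[-0.907, -0.421, 0.004], [-0.28, 0.597, -0.752], [0.314, -0.683, -0.659]]
[[ 0.002 -0.96  -0.281  0.07 ]
 [ 1.     0.002 -0.    -0.002]
 [ 0.001 -0.281  0.96  -0.142]
 [ 0.     0.     0.     1.   ]] [[325.29020477   0.         281.24388485]
 [  0.         325.29020477 211.79510073]
 [  0.           0.           1.        ]] -0.0187
pack1_c [([128.7, 225.5], 0.73)]
endplate_c [([361.2, 292.5], 0.89), ([430.9, 158.5], 0.75), ([334.7, 140.5], 0.73)]
jig_seat [([375.4, 200.9], 0.83), ([336.4, 143.7], 0.53), ([129.9, 225.6], 0.25)]
mark [([377.9, 217.9], 0.78)]
tray_in [([290.5, 198.7], 0.61)]
core10_c [([378.4, 198.9], 0.72)]
core20_c []
core30_c [([259.3, 141.5], 0.34)]
{'t': 0.5, 'joint_pos': array([-1.38027256e+00,  2.63119519e-01, -4.83214452e-02,  1.25940464e+00,
        4.40862103e-06,  1.41551099e+00]), 'joint_velocities': array([ 2.34257982e-05,  8.08733135e-05,  1.65938281e-04,  2.54452564e-04,
        9.74316945e-04, -7.04469683e-04]), 'joint_torque': array([-1.24837130e-03, -6.37023640e+01,  3.84589398e+01,  1.66813679e-03,
       -7.73828037e-05,  6.95445152e-06]), 'tool_pos': array([ 0.17795501, -0.49391193,  0.23126028]), 'ee_rot': array([-3.14154465e+00, -1.19774098e-05,  3.45809106e-01]), 'ft_force': array([ 0.13628989, -0.03794336,  0.18109249]), 'wrist_torque': array([-0.04403639,  0.01367231, -0.01216068]), 'grasp_force': 0.0, 'grip_width': 0.9969300220503378}
```

```bash
python3 -c "
import cv2
a=cv2.imread('pics/top0.png');cv2.imwrite('pics/top0b.png',cv2.resize(a[90:350,90:480],None,fx=2.05,fy=2.05,interpolation=cv2.INTER_CUBIC))"
```

```text
(no output)
```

View pics/top0b.png

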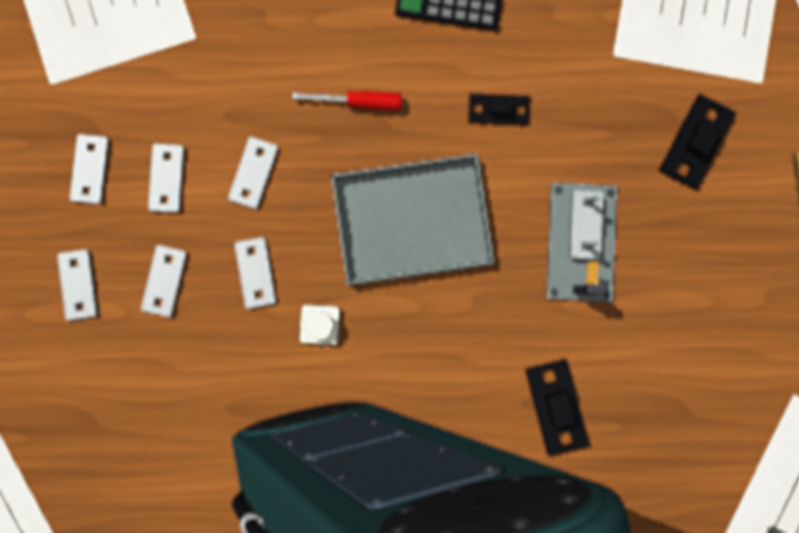

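View pics/side0.png

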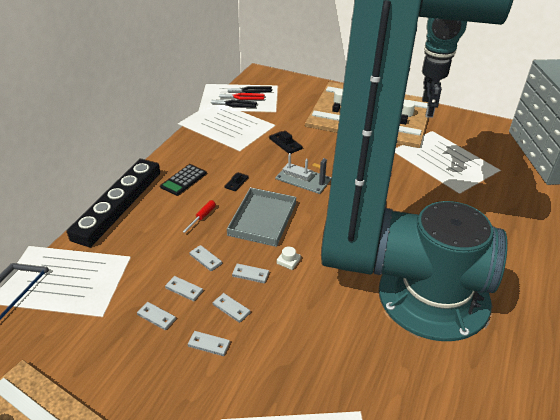

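```bash
cat > h.py <<'E'
from workcell import arm
import cv2, numpy as np
from scipy.spatial.transform import Rotation as Ro
def cam(c):
    """K, R, camera centre at this moment"""
    k=arm.get_calibration(c)
    if c!="wrist": return k["mtx"],k["R"],-k["R"].T@k["t"]
    o=arm.get_obs(); T=np.eye(4); T[:3,:3]=Ro.from_euler("xyz",o["ee_rot"]).as_matrix(); T[:3,3]=o["tool_pos"]
    T=T@k["tool_from_camera"]; return k["mtx"],T[:3,:3].T,T[:3,3]
def ray(C,uv,z):
    """pixels -> world points at height z"""
    K,R,p=C; uv=np.atleast_2d(np.asarray(uv,float))
    d=np.c_[uv,np.ones(len(uv))]@np.linalg.inv(K).T@R
    return p+d*((z-p[2])/d[:,2])[:,None]
def proj(C,X):
    K,R,p=C; q=(np.atleast_2d(X)-p)@R.T@K.T; return q[:,:2]/q[:,2:]
def rect(C,cnt,z):
    """centre xy, (long, short), yaw of long axis in (-pi/2,pi/2] for contour seen at height z"""
    P=ray(C,cnt.reshape(-1,2),z)[:,:2]
    (c,s,a)=cv2.minAreaRect((P*1e3).astype(np.float32)); a=np.deg2rad(a)
    if s[0]<s[1]: s=s[::-1]; a+=np.pi/2
    a=(a+np.pi/2)%np.pi-np.pi/2
    return np.array(c)/1e3,np.array(s),a
def blobs(m,lo):
    return [c for c in cv2.findContours(m.astype(np.uint8),cv2.RETR_EXTERNAL,cv2.CHAIN_APPROX_NONE)[0] if cv2.contourArea(c)>lo]
def down(yaw): return [np.pi,0,yaw]
E
python3 - <<'E'
from h import *
im=cv2.imread("pics/top0.png"); C=cam("top")
g=im.min(2); m=(g>150); m[:,:110]=0; m[:130]=0; m[250:]=0
for c in blobs(m,120):
    print("bright",cv2.boundingRect(c),*[np.round(v,3).tolist() for v in rect(C,c,.01)])
m=im.max(2)<60; m[:130]=0; 
for c in blobs(m,120):
    print("black",cv2.boundingRect(c),*[np.round(v,3).tolist() for v in rect(C,c,.008)])
print("tray",ray(C,[290.5,198.7],.004))
print("jig",ray(C,[[375.4,200.9]],.02)); print("mark",ray(C,[377.9,217.9],.07))
sc=cam("side"); arm.camera("side")
for q in ["jig_seat","mark","core10_c","core20_c","core30_c"]:
    print(q,[(np.round(d["point"],1).tolist(),round(d["score"],2)) for d in arm.mark_of("side",q)])
print(proj(sc,[[*ray(C,[375.4,200.9],.02)[0]]]))
E
```

```text
bright (237, 239, 18, 11) [0.4, 0.047] [47.359, 27.757] 1.554
bright (118, 212, 18, 34) [0.45, 0.377] [90.905, 40.588] 0.13
bright (159, 210, 21, 34) [0.453, 0.259] [90.932, 40.7] -0.245
bright (205, 206, 19, 34) [0.462, 0.135] [91.001, 40.312] 0.157
bright (368, 182, 17, 34) [0.521, -0.319] [93.191, 41.857] -0.102
bright (500, 164, 24, 86) [0.493, -0.699] [244.009, 33.041] 0.101
bright (162, 160, 17, 33) [0.594, 0.256] [91.407, 41.101] -0.078
bright (202, 157, 23, 34) [0.599, 0.137] [90.986, 40.826] -0.34
bright (124, 156, 18, 33) [0.608, 0.361] [91.54, 41.255] -0.113
black (481, 350, 79, 70) [0.004, -0.701] [219.478, 185.208] 1.552
black (464, 333, 80, 51) [0.09, -0.657] [205.002, 140.914] 1.304
black (204, 308, 73, 112) [0.073, 0.072] [342.49, 136.3] 0.282
black (204, 287, 210, 133) [0.133, -0.145] [650.432, 216.491] 1.137
black (347, 266, 30, 46) [0.272, -0.273] [117.875, 56.725] 0.224
black (412, 137, 36, 45) [0.632, -0.477] [121.436, 58.594] -0.509
black (319, 136, 29, 15) [0.681, -0.204] [80.194, 38.006] 1.509
black (23, 130, 22, 122) [0.561, 0.638] [343.806, 7.818] -0.146
tray [[ 0.52536721 -0.08047421  0.004     ]]
jig [[ 0.51382776 -0.315891    0.02      ]]
mark [[ 0.46411543 -0.30913612  0.07      ]]
jig_seat [([298.1, 171.5], 0.87)]
mark [([312.4, 164.1], 0.86)]
core10_c []
core20_c [([307.4, 164.7], 0.42)]
core30_c []
[[297.30183161 172.08309012]]
```

Run:
```python
from h import *
arm.reach([.515,-.318,.22],down(np.pi-.1))
C=cam("wrist"); im=arm.camera("wrist"); cv2.imwrite("pics/w1.png",im)
for q in ["jig_seat","mark","core10_c","core20_c","core30_c"]:
    print(q,[(np.round(d["point"],1).tolist(),round(d["score"],2)) for d in arm.mark_of("wrist",q)])
print(C, arm.get_obs()["t"])
np.savez("w1",K=C[0],R=C[1],p=C[2])
```

```text
jig_seat []
mark [([280.9, 136.6], 0.83), ([282.8, 184.1], 0.27)]
core10_c [([283.2, 187.2], 0.87)]
core20_c []
core30_c []
(array([[325.29020477,   0.        , 281.24388485],
       [  0.        , 325.29020477, 211.79510073],
       [  0.        ,   0.        ,   1.        ]]), array([[ 9.98020382e-02,  9.95007030e-01,  7.51042891e-04],
       [ 9.54895812e-01, -9.59908693e-02,  2.80997759e-01],
       [ 2.79666839e-01, -2.73269814e-02, -9.59708130e-01]]), array([ 0.44192948, -0.3099271 ,  0.36241488])) 2.8417
```

View pics/w1.png

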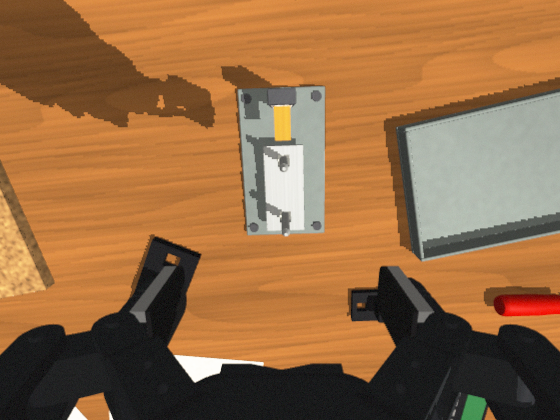

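Run:
```python
from h import *
d=np.load("w1.npz"); C=(d["K"],d["R"],d["p"])
im=cv2.imread("pics/w1.png")
m=im.min(2)>175; m[:120]=0; m[250:]=0; m[:,:230]=0; m[:,330:]=0
m=cv2.morphologyEx(m.astype(np.uint8),cv2.MORPH_OPEN,np.ones((3,3)))
for c in blobs(m,300):
    print(cv2.boundingRect(c))
    for z in (.03,.04,.05): print(z,*[np.round(v,4).tolist() for v in rect(C,c,z)])
cv2.imwrite("pics/w1z.png",cv2.resize(im[80:245,225:340],None,fx=3.6,fy=3.6,interpolation=cv2.INTER_CUBIC))
```

```text
(264, 145, 41, 86)
0.03 [0.515, -0.3138] [90.8993, 40.4244] -0.0658
0.04 [0.5128, -0.3137] [88.1647, 39.2083] -0.0658
0.05 [0.5106, -0.3136] [85.4303, 37.9922] -0.0658
```

View pics/w1z.png

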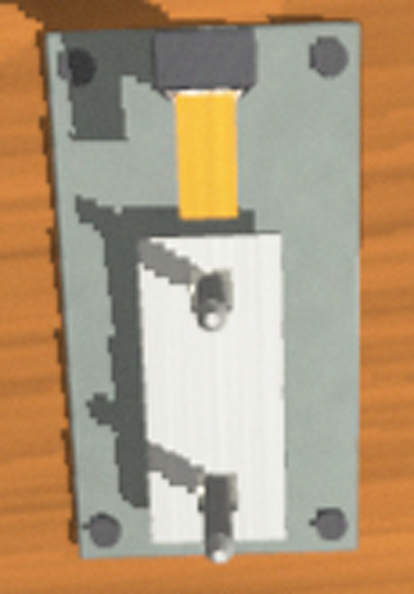

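Run:
```python
from h import *
d=np.load("w1.npz"); C=(d["K"],d["R"],d["p"])
P=ray(C,[[283.6,168.3],[286.1,233.9]],.084); print(P,P.mean(0),np.linalg.norm(P[0]-P[1]),np.arctan2(*(P[0]-P[1])[[1,0]]))
# foot corners (z=.008) in zoom px
Q=np.array([[45,33],[357,24],[357,547],[82,556]])/3.6+[225,80]
print(rect(C,Q,.008))
# tray, from the top picture
T=cam("top"); im=cv2.imread("pics/top0.png"); q=np.array([[333,173],[478,155],[495,265],[350,285]])/2.05+90
print(rect(T,q,.028))
```

```text
[[ 0.48456209 -0.31196088  0.084     ]
 [ 0.54435792 -0.31554984  0.084     ]] [ 0.51446001 -0.31375536  0.084     ] 0.05990343789301425 3.081644266996424
(array([ 0.49254449, -0.31226706]), array([158.31864929,  88.54923248]), np.float64(-0.0629038649476712))
(array([ 0.52829846, -0.08362492]), array([198.7543335 , 152.78767395]), np.float64(-1.4503503724117235))
```

```bash
cat >> h.py <<'E'
SEAT=np.array([.5145,-.3138]); JY=3.0816; TRAY=np.array([.5283,-.0836]); TY=np.pi+.12
def look(xy,yaw,z=.22,zt=.01,pic=None):
    """wrist look: pack nearest xy -> centre, size, tool yaw"""
    arm.reach([*xy,z],down(yaw)); C=cam("wrist"); im=arm.camera("wrist")
    if pic: cv2.imwrite(pic,im)
    m=cv2.morphologyEx((im.min(2)>150).astype(np.uint8),cv2.MORPH_OPEN,np.ones((3,3)))
    r=[rect(C,c,zt) for c in blobs(m,300)]
    r=[(c,s,a+np.pi) for c,s,a in r if abs(s[0]-91)<5 and abs(s[1]-41)<4]
    return min(r,key=lambda q:np.linalg.norm(q[0]-xy)) if r else None
def grab(c,yaw,z,pre=.62):
    arm.set_gripper(pre); arm.reach([*c,.08],down(yaw)); arm.move_l([*c,z],speed=.1)
    arm.set_gripper(0.); return arm.get_obs()
E
python3 - <<'E'
from h import *
r=look([.462,.135],np.pi+.157,pic="pics/w2.png"); print(r)
c,s,a=r
arm.set_gripper(.62); arm.reach([*c,.06],down(a))
print(arm.move_l([*c,-.012],speed=.03,max_force=4)); o=arm.get_obs(); print(o["tool_pos"],o["grip_width"],o["ft_force"],o["t"])
arm.move_l([*c,o["tool_pos"][2]+.004],speed=.03)
arm.set_gripper(0.); o=arm.get_obs(); print(o["tool_pos"],o["grip_width"],o["grasp_force"],o["ft_force"],o["t"])
cv2.imwrite("pics/w3.png",arm.camera("wrist"))
E
```

```text
(array([0.45787601, 0.13538472]), array([89.36865997, 39.752285  ]), np.float64(3.307590696772497))
True
[ 0.45789694  0.13538908 -0.0035927 ] 0.6221687883984209 [-1.82799861 -0.86735858 10.18633288] 7.5333
[0.45789425 0.13531761 0.00068005] 0.4448019499263614 59.46632266044617 [-2.56789758 -0.79243909 11.07123056] 8.125
```

View pics/w3.png

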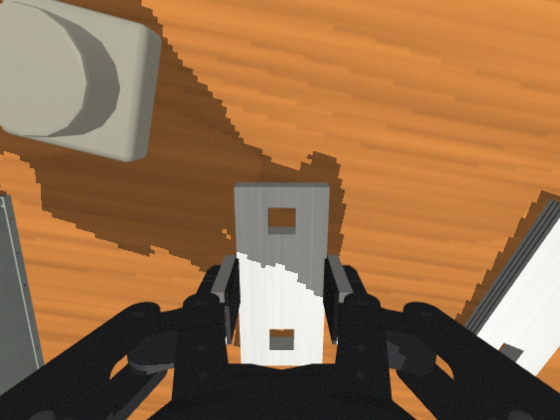

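Run:
```python
from h import *
C=cam("wrist"); o=arm.get_obs()
P=ray(C,[[282,220],[282,339.5]],.01)[:,:2]; d=P[0]-P[1]
print(P,np.linalg.norm(d),P.mean(0)-o["tool_pos"][:2],np.arctan2(d[1],d[0])%6.283-o["ee_rot"][2]%6.283)
E=ray(C,[[235,185],[328,185],[322,364],[240,364]],.01); print(rect(C,np.array([[235,185],[328,185],[322,364],[240,364]]),.01))
arm.move_l([*o["tool_pos"][:2],.16],speed=.2); o=arm.get_obs(); print(o["grip_width"],o["ft_force"],o["t"])
cv2.imwrite("pics/w4.png",arm.camera("wrist"))
```

```text
[[0.42776679 0.13228197]
 [0.48732878 0.14240514]] 0.060416138013593815 [-0.00034703  0.00201504] 0.0023749513354851537
(array([0.45709735, 0.13682321]), array([89.96383667, 40.50601578]), np.float64(0.16713952396018228))
0.44728946332735037 [-0.38727284  0.52552149 -2.24025542] 9.125
```

View pics/w4.png

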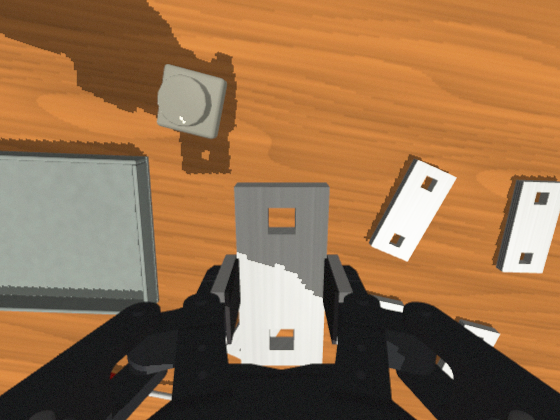

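Run:
```python
from h import *
j=np.array([np.cos(JY),np.sin(JY)])
p=np.array([.5144,-.3158])-.085*j
arm.reach([*p,.16],down(JY)); arm.move_l([*p,.1]); C=cam("wrist"); im=arm.camera("wrist"); cv2.imwrite("pics/w5.png",im)
o=arm.get_obs();print(o["tool_pos"],o["ee_rot"],o["grip_width"],o["t"])
np.savez("w5",K=C[0],R=C[1],p=C[2]); cv2.imwrite("pics/w5z.png",cv2.resize(im[:380,190:370],None,fx=1.57,fy=1.57,interpolation=cv2.INTER_CUBIC))
```

```text
[ 0.59983461 -0.32084433  0.10128183] [-3.14077765e+00  1.33399599e-03  3.08210682e+00] 0.4431448229391623 11.5167
```

View pics/w5z.png

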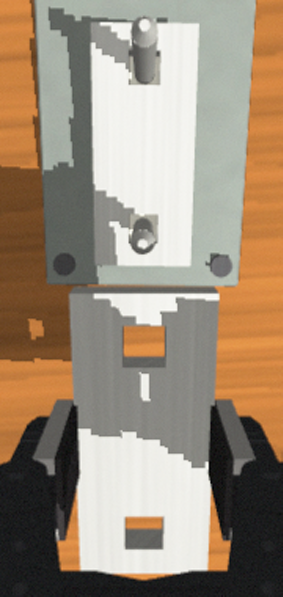

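Run:
```python
from h import *
d=np.load("w5.npz"); C=(d["K"],d["R"],d["p"])
zp=lambda a: np.array(a)/1.57+[190,0]
P=ray(C,zp([[145,25],[145,241]]),.084)[:,:2]
o=arm.get_obs()
j=np.array([np.cos(o["ee_rot"][2]),np.sin(o["ee_rot"][2])]); y=np.array([j[1],-j[0]])
for zt in (.109,.111):
    H=ray(C,zp([[144.5,345.5],[143.5,532.5]]),zt)[:,:2]
    for n,Q in (("pin",P),("hole",H)):
        r=Q-o["tool_pos"][:2]; print(n,zt,np.round(np.c_[r@j,r@y]*1e3,2).tolist(),"mid",np.round([r.mean(0)@j*1e3,r.mean(0)@y*1e3],2),np.linalg.norm(Q[0]-Q[1]))
```

```text
pin 0.109 [[115.31, 1.94], [56.29, 2.11]] mid [85.8   2.03] 0.0590260752122134
hole 0.109 [[30.46, 1.95], [-30.26, 1.8]] mid [0.1  1.87] 0.06072478134259153
pin 0.111 [[115.31, 1.94], [56.29, 2.11]] mid [85.8   2.03] 0.0590260752122134
hole 0.111 [[31.1, 1.94], [-28.72, 1.79]] mid [1.19 1.87] 0.05981944591697251
```

```bash
cat >> h.py <<'E'
SEAT=np.array([.5149,-.3157])
def thread(zb,off=0.,seat=None):
    """lower the held thing at the seat until it meets; zb: TCP z expected at contact"""
    s=SEAT if seat is None else seat
    arm.reach([*s,.14+off],down(JY)); arm.move_l([*s,.097+off],speed=.12); arm.wait(.2)
    o=arm.get_obs(); s2=s+(s-o["tool_pos"][:2])   # take out the standing error
    print("err mm",np.round((o["tool_pos"][:2]-s)*1e3,2),"w",round(o["grip_width"],3))
    if arm.move_l([*s2,zb+.006],speed=.06,max_force=10): print("EARLY",arm.get_obs()["tool_pos"]); return False
    hit=arm.move_l([*s2,zb-.008],speed=.03,max_force=6); o=arm.get_obs()
    print("hit",hit,np.round(o["tool_pos"],4),np.round(o["ft_force"],1),"t",o["t"]); return hit
def release():
    arm.set_gripper(.62); p=arm.get_obs()["tool_pos"]; arm.move_l([*p[:2],p[2]+.08],speed=.25)
E
python3 - <<'E'
from h import *
print(thread(.031))
E
```

```text
err mm [ 0.46 -0.27] w 0.445
hit True [ 0.5148 -0.3157  0.0308] [-1.4  1.7 10.1] t 14.1667
True
```

```bash
cat >> h.py <<'E'
def pick(xy,yaw,pic=None):
    r=look(np.array(xy),yaw+np.pi,pic=pic)
    if r is None: print("no pack"); return False
    c,s,a=r; y=np.array([np.sin(a),-np.cos(a)]); c=c-.002*y
    o=grab(c,a,.0025); print("pack",np.round(c,4),np.round(s,1),round(a-np.pi,3),"w",round(o["grip_width"],3),"dz",np.round(o["tool_pos"][2],4))
    if not .4<o["grip_width"]<.48: return False
    arm.move_l([*c,.14],speed=.25); w=arm.get_obs()["grip_width"]; print("lifted w",round(w,3)); return .4<w<.48
E
python3 - <<'E'
from h import *
release()
if pick([.453,.259],-.245): print(thread(.0425))
E
```

```text
pack [0.4491 0.258 ] [89.3 40. ] -0.24 w 0.441 dz 0.0036
lifted w 0.44
err mm [ 0.42 -0.2 ] w 0.444
hit True [ 0.5149 -0.3158  0.0436] [-0.7  0.6  6.5] t 23.8917
True
```

Run:
```python
from h import *
release()
if pick([.45,.377],.13) and thread(.0535):
    release()
    if pick([.599,.137],-.34): thread(.0635)
```

```text
pack [0.4461 0.3755] [89.2 39.5] 0.136 w 0.439 dz 0.0036
lifted w 0.44
err mm [ 0.41 -0.23] w 0.44
hit True [ 0.5149 -0.3158  0.0537] [0.1 0.1 6.3] t 34.225
pack [0.595  0.1355] [88.1 39.4] -0.338 w 0.444 dz 0.0037
lifted w 0.439
err mm [ 0.42 -0.23] w 0.438
hit True [ 0.5149 -0.3158  0.0637] [-0.5  0.3  7.9] t 42.8167
```

Run:
```python
from h import *
release(); arm.wait(.4)
print(look(SEAT,JY,zt=.07,pic="pics/w6.png"))
# end plate, tool x along its length
p=np.array([.681,-.204]); C=cam("top"); y=1.509
print(arm.ik([*p,.24],down(y)))
arm.reach([*p,.22],down(y)); C=cam("wrist"); im=arm.camera("wrist"); cv2.imwrite("pics/w7.png",im)
for c in blobs(im.max(2)<60,300):
    b=cv2.boundingRect(c)
    if b[1]<300: print(b,*[np.round(v,4).tolist() for v in rect(C,c,.008)])
print([(np.round(d["point"],1),d["score"]) for d in arm.mark_of("wrist","endplate_c")],arm.get_obs()["t"])
np.savez("w7",K=C[0],R=C[1],p=C[2])
a=cv2.imread("pics/w6.png")[100:300,200:360]; cv2.imwrite("pics/v8.png",np.hstack([cv2.resize(a,(240,300)),cv2.resize(im,(400,300))]))
```

```text
(array([ 0.74253876, -0.48332605]), array([91.55758667, 39.06619263]), np.float64(2.4600949238026413))
[-0.40552404  0.61235218  0.55482366  1.5132678   0.          1.22706861]
(0, 258, 560, 162) [0.6639, -0.4133] [778.8137, 243.7885] -0.0591
(264, 147, 36, 74) [0.6794, -0.2037] [82.1198, 38.5817] 1.5114
(381, 34, 103, 152) [0.8375, -0.1383] [144.2373, 76.2684] 1.4009
(513, 0, 47, 110) [0.9441, -0.0888] [103.2958, 47.6302] -1.5068
[(array([279.7, 186.9]), 0.96)] 46.1667
```

View pics/v8.png

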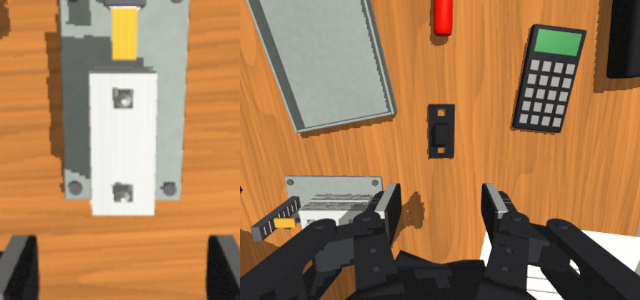

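Run:
```python
from h import *
c=np.array([.6774,-.2036]); a=1.511
o=grab(c,a,.0105,pre=.55); print(o["tool_pos"],o["grip_width"],o["ft_force"])
arm.move_l([*c,.16],speed=.2); print(arm.get_obs()["grip_width"])
j=np.array([np.cos(JY),np.sin(JY)]); p=SEAT-.088*j
arm.reach([*p,.16],down(JY)); arm.move_l([*p,.115]); C=cam("wrist"); im=arm.camera("wrist")
np.savez("w9",K=C[0],R=C[1],p=C[2]); cv2.imwrite("pics/w9.png",im); cv2.imwrite("pics/w9z.png",cv2.resize(im[:380,190:370],None,fx=1.57,fy=1.57,interpolation=cv2.INTER_CUBIC))
o=arm.get_obs(); print(o["tool_pos"],o["grip_width"],o["t"])
```

```text
[ 0.6779371  -0.20383295  0.0114822 ] 0.21607811643914335 [0.20754914 0.02445029 6.14551432]
0.21586692261329804
[ 0.60313016 -0.32107706  0.11597141] 0.21582034084399018 51.175
```

View pics/w9z.png

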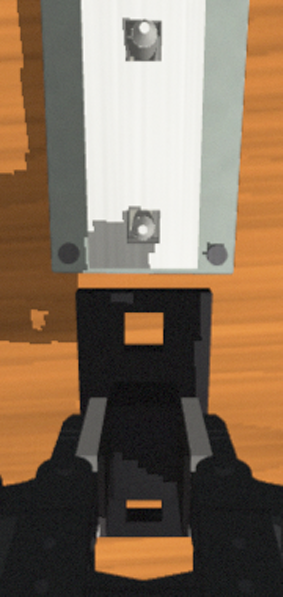

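Run:
```python
from h import *
d=np.load("w9.npz"); C=(d["K"],d["R"],d["p"])
zp=lambda a: np.array(a)/1.57+[190,0]
o=arm.get_obs(); j=np.array([np.cos(o["ee_rot"][2]),np.sin(o["ee_rot"][2])]); y=np.array([j[1],-j[0]])
for n,q,z in (("pins",[[144,28],[145,230]],.084),("edge x42",[[79,290],[211,290]],.1125),("hole edge x36",[[124,311],[163,311]],.1125),("hole nearedge x24 bottom",[[124,345],[163,345]],.1045)):
    r=ray(C,zp(q),z)[:,:2]-o["tool_pos"][:2]; print(n,np.round(np.c_[r@j,r@y]*1e3,1).tolist())
print("seat",(SEAT-o["tool_pos"][:2])@j,(SEAT-o["tool_pos"][:2])@y)
```

```text
pins [[118.4, 1.7], [58.5, 2.1]]
edge x42 [[43.8, -17.0], [43.9, 21.1]]
hole edge x36 [[37.6, -4.1], [37.6, 7.3]]
hole nearedge x24 bottom [[24.6, -4.5], [24.6, 7.8]]
seat 0.08839382785530307 7.64144712380151e-05
```

```bash
python3 - <<'E'
from h import *
j=np.array([np.cos(JY),np.sin(JY)])
if thread(.0815,off=.018,seat=SEAT-.001*j):
    o=arm.get_obs(); print(o["grip_width"]); release()
    arm.wait(.3); print(look(TRAY,JY,z=.25))
    cv2.imwrite("pics/top2.png",arm.camera("top")); cv2.imwrite("pics/side2.png",arm.camera("side"))
E
python3 - <<'E'
import cv2,numpy as np
a=cv2.imread("pics/top2.png")[90:350,90:480]; b=cv2.imread("pics/side2.png")[130:210,250:350]
cv2.imwrite("pics/v10.png",np.hstack([cv2.resize(a,(450,300)),cv2.resize(b,(350,300))]))
E
```

```text
err mm [ 0.48 -0.3 ] w 0.217
hit True [ 0.5159 -0.3158  0.0811] [ 1.1 -0.6  4.4] t 53.3
0.21932439842521337
None
```

View pics/v10.png

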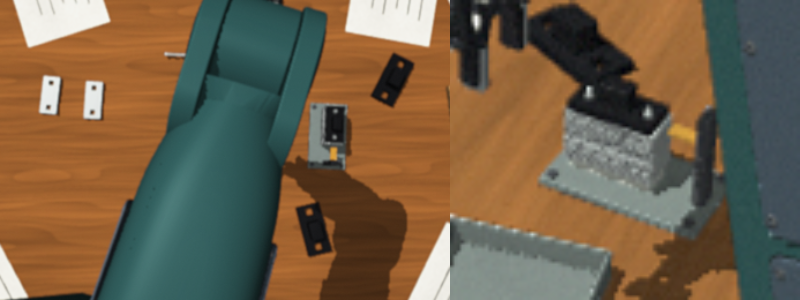

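Run:
```python
from h import *
u=np.array([-np.sin(.12),np.cos(.12)])
for xy,yaw,s in (([.594,.256],-.078,-1),([.608,.361],-.113,1)):
    if not pick(xy,yaw): break
    q=TRAY+s*.042*u
    arm.reach([*q,.12],down(TY)); print(arm.move_l([*q,.02],speed=.12,max_force=15),arm.move_l([*q,.002],speed=.03,max_force=6))
    o=arm.get_obs(); print(np.round(o["tool_pos"],4),o["grip_width"],o["t"]); release()
arm.reach([.35,.2,.3],down(np.pi+.5)); im=arm.camera("top"); cv2.imwrite("pics/top3.png",im)
a=im[90:350,90:480]; b=arm.camera("side")[130:290,220:350]
cv2.imwrite("pics/v11.png",np.hstack([cv2.resize(a,(450,300)),cv2.resize(b,(350,430))[:300]]))
```

```text
pack [0.5903 0.2542] [90.  39.8] -0.062 w 0.448 dz 0.0037
lifted w 0.438
False True
[ 0.5335 -0.1254  0.0077] 0.4405277008891722 62.6083
pack [0.6044 0.3599] [89.1 40. ] -0.112 w 0.442 dz 0.0038
lifted w 0.44
False True
[ 0.5235 -0.042   0.0078] 0.43842152934287926 70.9833
```

View pics/v11.png

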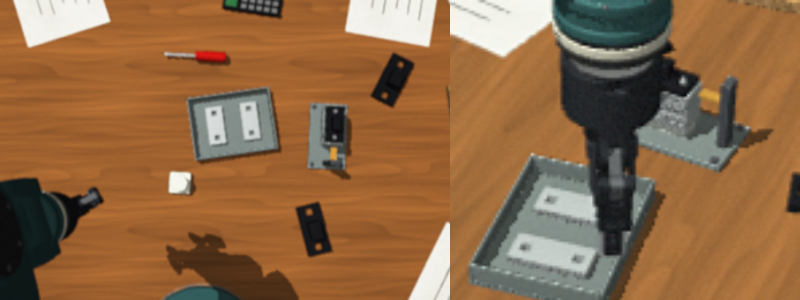

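```bash
python3 -c "
from workcell import arm
print(arm.job_done())"
```

```text
the job is handed in; nothing more can be done
None
```

I handed the job in after about 71 s of the 210 s: four packs were threaded onto the 10 mm core up to the pointer, the smallest end plate seated on top, and both leftover packs laid flat in the tray. The final pictures show the bystanders untouched; no verdict came back.

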